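Crimp a headspace vial and keep the crimp closed

ROBOT

A 6-joint arm with a two-finger parallel gripper is mounted at the origin on the work surface. World frame = base frame: x ahead of the robot, y to its left, z up, the work surface at z = 0. Lengths are in m, angles in rad, forces in N, time in s.
With the tool pointing down it reaches from about 0.4 to 0.825 m from the base axis. Payload 7 kg.
Tool frame: the origin (TCP) lies on the mounting face of the last link; the fingertips stand arm.tcp_to_tips ahead of it and the grasp point (between the pads) lies 159 mm ahead of it (arm.tcp_to_tips is the distance from the TCP to the fingertips, in m); z points along the fingers, y is the direction in which the jaws open and shut (so a half turn about z gives the same grasp; the last joint's range is limited). The gripper opens to 88 mm and grips with 3 to 60 N. Pads are 19 mm wide; open, the fingers measure 130 mm over their backs; the gripper's body (78 mm by 193 mm) begins 47 mm behind the grasp point.
Start: joints at [-0.931, 0.359, 0.012, 0, -1.224, -0.288], TCP at [0.233, -0.634, 0.405] pointing down, gripper open.
Joint ranges: [-3.07, 3.07], [-1.43, 2.12], [-1.02, 1.25], [-3.03, 1.67], [-3.05, -0], [-3.03, 3.03]. Speed limits (rad/s): [2.39, 2.39, 3.01, 3.14, 3.14, 3.14].

INTERFACE

Orientations are given as [roll, pitch, yaw] about the fixed x, y, z axes, in that order (R = Rz(yaw) Ry(pitch) Rx(roll)).
In Python, from station import arm, cams, job_done, finder gives the robot as it stands.
- The arm moves only by the tool play_rows, never from a script. Its argument "targets" is a list that holds one entry, the list of rows, each a list of 4 numbers: the shift along the tool's x, y, z in m, then the turn about the tool's z in degrees. A call has 1 to 5 rows; each row is the pose to reach, as a shift and turn from the pose commanded when the call began, along the tool's axes at that moment; what a row does not reach only later rows make up. A row lasts 1/8 s, in which the tool goes at most 62.5 mm and 10.7 degrees, less where a joint would pass 70% of its speed; a pose out of reach is approached as far as the arm can. A call with a gripper value outside its range is refused whole. "grip" is the closure in counts, from 0 (fully open) to 255 (shut), set as the call begins (left out, the last holds). The fingers move at their own pace and stop on an object; "newtons" is the grip in N (left out, the last holds). Time passes only in rows, so rows that repeat a pose let the fingers close. It gives the time, the measured TCP pose, the force and the opening at its end, in the units of the state.
- arm.get_state(): the state, without advancing time (a new reading comes with each control period).
- cams.grab_frame(name): name is "scene" or "top" or "wrist"; returns (picture, depth): 400x640x3 uint8, red, green, blue; 400x640 float32, m along the optical axis (not along the pixel's ray), 0 where there is no reading.
- cams.camera_params(name): a dict with "intrinsics" (3x3 intrinsics, pixels), "position" and "attitude" of the camera in the world. Camera axes: x right, y down, z forward; pixel columns grow to the right and rows downward; lengths in m; the calibration is good to about 2 mm. The wrist camera is an equidistant fisheye: a pixel r from the principal point sees the ray r / f radians off the axis. A picture is of the moment at which its call begins: read the wrist's pose just before it. camera_params takes no time and is no camera call; for the wrist camera it gives the pose at the moment of the call.
- job_done(): hands the job in, once; it reports no verdict.
Trained networks look in the newest picture that a camera, given by its name, has taken for a name from the list of things; names that differ only in an ending like _2 or _b are one class to them, and where a whole thing is asked for, a point or a joint stands for the part that bears it (a point fixed in the world has none). Each returns a list of dicts, best first, with "score" (0 to 1); they miss things now and then, are a little off and sometimes report something else, mostly with a low value. They report only what shows in the picture. A call takes as long as a camera call.
- finder.find_in(camera, query): "xyz" ([x, y, z] in m, in world coordinates, good to about 4 mm: the middle of the surface that is visible of it).
- finder.masks_of(camera, query): "mask" (400x640 bool, what is visible of it).
The state is a dict: "t": time; "q": joint angles; "qd": joint speeds; "joint_efforts": joint torques, N m; "eef_pos": TCP position; "ee_rot": TCP orientation; "force": force on the tool from outside, world axes, zero at the start; "moment": the same for the moment, N m; "width": finger opening in m.
Only numpy, scipy, OpenCV 4.12 (cv2) and the standard library are available. Lean on these libraries where they do the work, as an engineer would, in place of code of your own. Each camera call takes 0.05 s, during which the arm holds its last target. There are 200 camera calls.

TASK

The capped vial is already standing in the crimper. Press the crimper's hinged head down by its thumb pad until the latch behind the column catches and keeps it down by itself, and take the hand off it. Then swing the side lever from its raised rest down to level, where the cam lifts the vial highest into the head, not past it, and finish while still holding the lever there (it springs back if let go); leave the rack, the bottle and the dish of caps alone.

Things in the scene. Friction and masses are not known exactly. Their poses are not given: they have to be found in the camera images.
- crimper: Bench-top vial crimper, fixed: light grey casting, base plate 250 x 124 x 16 mm (105 mm before the origin to 145 mm behind), cam housing 80 x 76 mm up to 90 mm high, column of two cheeks at the back, 219 mm high. Origin on the bench under the vial's axis; +x points from the vial to the column, +y to the side without the lever, +z up. It varies in x, y and yaw only.
- head (a joint): Hinged head, an arm 42 mm wide with the crimping die under it, on a level axis (the crimper's y) atop the column. 0 = open, sprung up 0.6 rad above level; grows as it is pressed down (4 to 8 N at the pad). Near 0.6 a spring latch behind the column snaps under its tail; hard stop at 0.64. Unlatched it springs open again; latched it rests at 0.57 to 0.61.
- head_pad (a point): Centre of the upper face of the thumb pad: black rubber, 32 mm along the arm, 38 mm wide, on top of the head's free front end. It moves on an arc of 127 mm radius about the head hinge: 304 mm above the bench when open, 241 mm latched, going 42 mm to the crimper's -x on the way down. Its z is the pad's outward normal, its x runs along the arm to the hinge.
- head_hinge (a point): Point on the head's hinge axis, in the middle of the column: 205 mm above the bench, 80 mm behind the crimper's origin (+x). Fixed.
- lever (a joint): Cam lever on the crimper's -y side, on a level shaft (along y). 0 = rest, raised 1.3 rad above level at its stop; grows as the knob swings forward (the crimper's -x) and down. The vial's lift is highest (10 mm) at 1.3, lever level, and sinks on either side of it; stop at 1.5, below level. A spring drives it back to 0 when let go: 2 N at the knob at rest, 5 N when level.
- lever_knob (a point): Centre of the lever's ball knob: bare aluminium ball of 32 mm diameter on a steel bar of 12 mm diameter that is bent outwards, 160 mm from the pivot axis. 209 mm above the bench at rest, 55 mm when level. It stands 132 mm to the -y side of the crimper's centre plane, free on both sides.
- lever_pivot (a point): Point on the lever's pivot axis in the plane in which the knob swings: 55 mm above the bench, 132 mm to the -y side of the crimper's origin. Fixed.
- vial_top (a point): Top of the aluminium cap (20 mm) of the glass vial (22.5 mm diameter, 75.5 mm high) that stands loose in the 12 mm deep nest of the lift table, amid the crimper: 176 mm above the bench with the lever at rest, about 185 mm at full lift, its cap then pressed on the sprung white hold-down in the head.
- rack: Bystander: white vial rack 196 x 100 mm with 18 glass vials, 80 mm high over all. Origin at the centre of its underside. Not to be moved.
- bottle: Bystander: clear glass bottle with a black cap, 56 mm diameter, 110 mm high. Origin at the centre of its underside. Not to be moved.
- dish: Bystander: round glass dish of aluminium caps, 84 mm diameter, 35 mm high. Origin at the centre of its underside. Not to be moved.

How it is judged:
By the outcome, as a careful person would: the job done as asked, in the order asked, and still so for the second after the job is handed in, while the arm keeps its last pose, push and grip.
It also fails if it takes over 48 s, if anything falls off the work surface, if the arm or the gripper's body presses on something with over 40 N, if the wrist force passes 120 N, or if a joint passes its speed limit or range.

## Working session

There is one attempt and no reset: what is moved stays moved. The work goes in short steps, Python scripts to look and compute and a tool call to move; the robot and the scene stay as the last step left them, time stands still between calls to the robot, and variables do not carry over. Pictures are saved under pics/ and viewed, about 8 in all and at most 12, crops included, and the job is handed in when it is done.

Besides the shell and the picture viewer there is one more tool, called after ">>>" as name(argument=value, ...) on one line, values as JSON. play_rows: Moves the arm, as the interface text tells. Its arguments: {"type":"object","properties":{"targets":{"type":"array","items":{"type":"array","items":{"type":"array","items":{"type":"number"}}}},"grip":{"type":"number"},"newtons":{"type":"number"}},"required":["targets"]}

```bash
mkdir -p pics; ls; python3 - <<'E'
from station import arm,cams,finder
import cv2,numpy as np
print(arm.get_state(), arm.tcp_to_tips)
ims=[]
for c in ["scene","top"]:
    p,d=cams.grab_frame(c); ims.append(p)
    k=cams.camera_params(c); print(c,k)
    for q in ["crimper","head_pad","lever_knob","vial_top","rack","bottle","dish","head","lever"]:
        try:
            r=finder.find_in(c,q); print(q,[(np.round(a["xyz"],3).tolist(),round(a["score"],2)) for a in r[:2]])
        except Exception as e: print(q,e)
cv2.imwrite("pics/a.png",cv2.cvtColor(ims[0],cv2.COLOR_RGB2BGR))
cv2.imwrite("pics/b.png",cv2.cvtColor(ims[1],cv2.COLOR_RGB2BGR))
E
```

```text
pics
{'t': 0.0, 'q': array([-9.30913181e-01,  3.59409789e-01,  1.10832554e-02, -3.53652429e-04,
       -1.22409712e+00, -2.88108482e-01]), 'qd': array([-1.93898070e-03, -3.48089920e-04,  2.54520409e-05,  4.00580841e-05,
       -1.21155242e-05,  9.81583126e-04]), 'joint_efforts': array([ 1.44460824e-03, -5.82714987e+01,  2.93054777e+01,  6.99721947e+00,
        6.76688593e-03, -1.51999552e-04]), 'eef_pos': array([ 0.23252635, -0.63349024,  0.40371761]), 'ee_rot': array([ 3.13993793e+00, -1.43680304e-04, -2.78993831e+00]), 'force': array([-0.65119765,  0.23308624, -0.47626672]), 'moment': array([-0.0239762 , -0.01973394, -0.04572312]), 'width': 0.08770563786048304} 0.1781
scene {'intrinsics': array([[504.24756503,   0.        , 319.60788456],
       [  0.        , 504.24756503, 200.78477832],
       [  0.        ,   0.        ,   1.        ]]), 'position': array([1.50860689, 1.06286567, 1.26146543]), 'attitude': array([-2.22000573,  0.02169632,  2.42475221])}
crimper [([0.721, 0.132, 0.086], 0.88)]
head_pad [([0.706, 0.124, 0.259], 0.96), ([0.723, 0.136, 0.086], 0.28)]
lever_knob [([0.
[... 234 characters left out ...]

dish [([0.618, -0.488, 0.019], 0.58)]
head [([0.708, 0.12, 0.256], 0.86)]
lever []
top {'intrinsics': array([[508.87977344,   0.        , 322.147089  ],
       [  0.        , 508.87977344, 188.6760598 ],
       [  0.        ,   0.        ,   1.        ]]), 'position': array([ 0.5125201 , -0.00718876,  2.08313354]), 'attitude': array([-3.09027957, -0.00309812, -1.56147774])}
crimper [([0.667, 0.108, 0.059], 0.68)]
head_pad [([0.702, 0.11, 0.27], 0.67)]
lever_knob []
vial_top []
rack [([0.548, 0.466, 0.055], 0.61)]
bottle [([0.702, 0.109, 0.268], 0.65), ([0.44, -0.471, 0.076], 0.48)]
dish [([0.617, -0.493, 0.01], 0.68)]
head [([0.705, 0.116, 0.271], 0.91)]
lever [([0.626, 0.02, 0.124], 0.69)]
```

View pics/a.png

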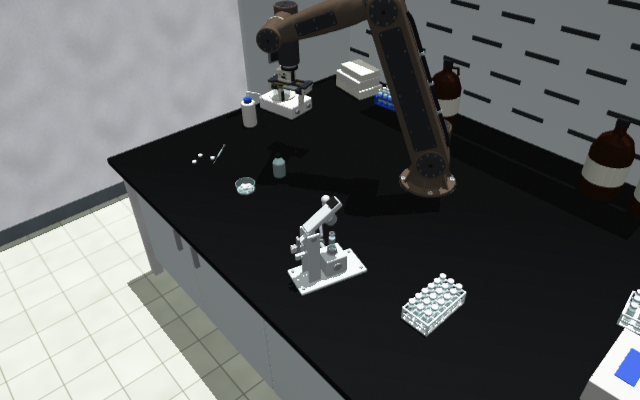

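View pics/b.png

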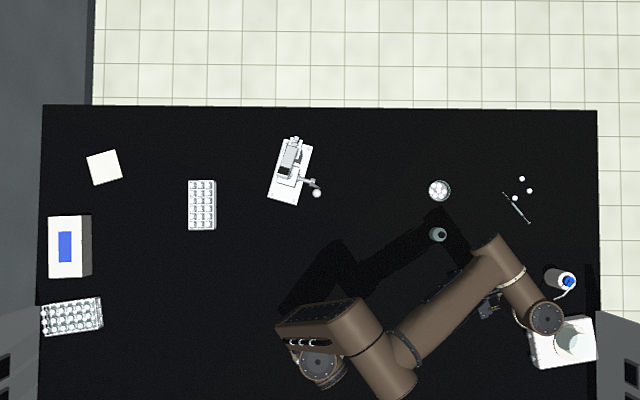

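The scene view shows the crimper at about (325,245), the rack at (435,300), and the dish and bottle at (245,186) and (279,167). The top view shows the crimper's base at (290,170), with its front toward the robot and the knob at (317,193). Next I fit the crimper's pose from depth.

```bash
cat > h.py <<'E'
import numpy as np,cv2
from scipy.spatial.transform import Rotation as Ro
from station import arm,cams,finder
def cloud(c):
    k=cams.camera_params(c); p,d=cams.grab_frame(c)
    K=k["intrinsics"]; v,u=np.indices(d.shape)
    P=np.stack([(u-K[0,2])/K[0,0]*d,(v-K[1,2])/K[1,1]*d,d],-1)
    W=P@Ro.from_euler('xyz',k["attitude"]).as_matrix().T+k["position"]
    W[d<=0]=np.nan
    return W,p
E
python3 - <<'E'
from h import *
al=[]
for c in ["top","scene"]:
    W,p=cloud(c); 
    m=(abs(W[...,0]-.68)<.25)&(abs(W[...,1]-.1)<.2)
    bench=W[m&(W[...,2]<.01)]; print(c,"bench z",np.median(bench[:,2]),len(bench))
    z=W[...,2]-np.median(bench[:,2]); W[...,2]=z
    b=W[m&(z>.009)&(z<.023)]; print(len(b)); 
    br=p.max(-1)[m&(z>.009)&(z<.023)]
    b=b[br>90]; al.append(b)
    (cx,cy),(w,h),a=cv2.minAreaRect(b[:,:2].astype(np.float32)); print("rect",cx,cy,w,h,a)
    for q in np.arange(.02,.34,.02):
        s=W[m&(z>q)&(z<q+.02)]
        if len(s): print(round(q,2),len(s),np.round(s[:,:2].min(0),3),np.round(s[:,:2].max(0),3))
    # knob: points away
    s=W[m&(z>.17)&(z<.25)&(W[...,1]<.05)]; print("knob",len(s),s.mean(0) if len(s) else "")
    print(np.round(s,3).tolist()[:12])
(cx,cy),(w,h),a=cv2.minAreaRect(np.concatenate(al)[:,:2].astype(np.float32)); print("rect both",cx,cy,w,h,a)
E
```

```text
top bench z -0.002043342869240128 9763
1351
rect 0.6793152689933777 0.08368152379989624 0.1951919049024582 0.2511695623397827 74.9208755493164
0.02 246 [0.481 0.03 ] [0.816 0.29 ]
0.04 43 [0.623 0.025] [0.751 0.128]
0.06 75 [0.626 0.016] [0.725 0.155]
0.08 208 [0.625 0.02 ] [0.752 0.166]
0.1 34 [0.624 0.008] [0.753 0.164]
0.12 23 [ 0.616 -0.004] [0.792 0.117]
0.14 65 [ 0.614 -0.   ] [0.809 0.116]
0.16 26 [0.614 0.003] [0.81  0.096]
0.18 35 [0.72  0.068] [0.8   0.139]
0.2 80 [ 0.581 -0.008] [0.789 0.138]
0.22 102 [ 0.585 -0.004] [0.772 0.137]
0.24 84 [0.673 0.084] [0.762 0.127]
0.26 98 [0.665 0.09 ] [0.73  0.136]
0.28 87 [0.641 0.1  ] [0.699 0.148]
0.3 89 [0.64  0.105] [0.679 0.147]
0.32 1 [0.659 0.142] [0.659 0.142]
knob 58 [0.59415097 0.00718526 0.21958012]
[[0.607, 0.014, 0.22], [0.607, 0.011, 0.209], [0.607, 0.007, 0.217], [0.607, 0.003, 0.221], [0.608, -0.001, 0.21], [0.603, 0.018, 0.219], [0.603, 0.014, 0.228], [0.603, 0.01, 0.22], [0.603, 0.007, 0.225], [0.603, 0.003, 0.222], [0.604, -0.001, 0.216], [0.604, -0.004, 0.205]]
scene bench z -0.0014829528216793175 12196
1157
rect 0.
[... 368 characters left out ...]
.074] [0.811 0.144]
0.18 133 [0.603 0.002] [0.794 0.142]
0.2 144 [ 0.592 -0.006] [0.79  0.142]
0.22 171 [0.585 0.002] [0.775 0.145]
0.24 200 [0.657 0.084] [0.755 0.146]
0.26 152 [0.666 0.094] [0.737 0.144]
0.28 127 [0.648 0.099] [0.705 0.152]
0.3 94 [0.648 0.105] [0.683 0.153]
knob 58 [0.60136619 0.01106516 0.21689593]
[[0.599, 0.003, 0.228], [0.594, 0.002, 0.225], [0.596, 0.01, 0.23], [0.59, 0.009, 0.227], [0.588, 0.011, 0.226], [0.596, -0.006, 0.217], [0.601, 0.005, 0.226], [0.597, 0.005, 0.224], [0.596, 0.009, 0.225], [0.593, 0.011, 0.225], [0.592, 0.015, 0.227], [0.586, 0.014, 0.223]]
rect both 0.681290328502655 0.08602504432201385 0.20071084797382355 0.2537490725517273 74.93440246582031
```

```bash
python3 - <<'E'
from h import *
from scipy.optimize import least_squares
for c in ["top","scene"]:
    W,p=cloud(c); z=W[...,2]
    m=(abs(W[...,0]-.68)<.2)&(abs(W[...,1]-.1)<.16)
    z0=np.median(z[m&(z<.01)]); 
    s=W[m&(z-z0>.193)&(z-z0<.232)&(np.hypot(W[...,0]-.595,W[...,1]-.008)<.02)]
    f=least_squares(lambda q:np.linalg.norm(s-q,axis=1)-.016,[.595,.008,.21],loss='soft_l1',f_scale=.002); print(c,"bench",z0,"knob",f.x,f.cost,len(s))
    # crimper plates: z-consistency to drop mixed pixels
    g=np.abs(z-cv2.medianBlur(z.astype(np.float32),3))<.003
    b=W[m&g&(abs(z-z0-.016)<.004)&(p.max(-1)>90)&(W[...,1]>.035)]
    bb=b[:,:2].astype(np.float32); print("base rect",cv2.minAreaRect(bb),len(bb))
    y=-np.deg2rad(17.5); o=np.array([.673,.127])
    L=(W[...,:2]-o)@np.array([[np.cos(y),-np.sin(y)],[np.sin(y),np.cos(y)]])
    l=np.dstack([L,z-z0])[m]; col=p[m].astype(int)
    pad=(l[:,2]>.25)&(abs(l[:,1])<.04)
    d=l[pad]; print("head pts local mid y by z")
    for q in np.arange(.25,.33,.01):
        k=d[(d[:,2]>q)&(d[:,2]<=q+.01)]
        if len(k)>4: print(round(q,2),np.round([k[:,0].min(),k[:,0].max(),np.median(k[:,0]),k[:,1].min(),k[:,1].max()],3),len(k))
E
```

```text
top bench -0.0018897172741296764 knob [0.59378735 0.00783103 0.20838813] 0.00017246884239016658 57
base rect ((0.6906667351722717, 0.11801257729530334), (0.12255311012268066, 0.24651668965816498), 74.8703384399414) 340
head pts local mid y by z
0.25 [ 0.004  0.078  0.058 -0.028  0.018] 58
0.26 [-0.001  0.068  0.043 -0.026  0.019] 44
0.27 [ 0.002  0.048  0.03  -0.024  0.016] 45
0.28 [-0.01   0.036  0.018 -0.025  0.017] 40
0.29 [-0.031  0.028 -0.001 -0.026  0.015] 44
0.3 [-0.029  0.007 -0.011 -0.024  0.016] 78
0.31 [-0.022 -0.005 -0.016 -0.021  0.014] 17
scene bench 8.725299812584186e-05 knob [0.59416254 0.00726501 0.20877489] 0.00010265974499913102 55
base rect ((0.6912049055099487, 0.12049486488103867), (0.12405802309513092, 0.25066813826560974), 75.42855072021484) 673
head pts local mid y by z
0.25 [-0.008  0.072  0.053 -0.018  0.025] 89
0.26 [-0.005  0.057  0.041 -0.022  0.024] 81
0.27 [-0.006  0.041  0.027 -0.024  0.023] 81
0.28 [-0.02   0.026  0.012 -0.021  0.02 ] 66
0.29 [-0.03   0.015  0.002 -0.021  0.023] 60
0.3 [-0.026  0.007 -0.008 -0.025  0.02 ] 64
0.31 [-0.02  -0.007 -0.013 -0.012  0.02 ] 17
```

>>> play_rows(targets=[[[0, 0, -0.04, 8], [0, 0, -0.08, 16], [0, 0, -0.12, 24], [0, 0, -0.13, 32], [0, 0, -0.13, 37.6]]], grip=255, newtons=20)

```text
t: 1.82
eef_pos: [0.2325, -0.6336, 0.5363]
ee_rot: [-3.14, 0.002, 2.833]
force: [-0.1, 0.2, -0.2]
width: 0.043
```

>>> play_rows(targets=[[[-0.0128, 0.0586, 0, 0], [-0.0256, 0.1172, 0, 0], [-0.0384, 0.1758, 0, 0], [-0.0512, 0.2344, 0, 0], [-0.064, 0.293, 0, 0]]])

```text
t: 2.45
eef_pos: [0.3819, -0.3715, 0.535]
ee_rot: [-3.141, 0.001, 2.837]
force: [1.7, 0.3, 0.9]
width: 0.001
```

>>> play_rows(targets=[[[-0.0128, 0.0586, 0, 0], [-0.0256, 0.1172, 0, 0], [-0.0384, 0.1758, 0, 0], [-0.0512, 0.2344, 0, 0], [-0.064, 0.293, 0, 0]]])

```text
t: 3.08
eef_pos: [0.5308, -0.1111, 0.5352]
ee_rot: [3.141, 0.001, 2.837]
force: [1.0, -0.6, 0.8]
width: 0.0006
```

>>> play_rows(targets=[[[-0.0128, 0.0586, 0, 0], [-0.0256, 0.1172, 0, 0], [-0.0384, 0.1758, 0, -1], [-0.0512, 0.2344, 0, -2], [-0.059, 0.269, 0, -2.7]]])

```text
t: 3.7
eef_pos: [0.6683, 0.1287, 0.5338]
ee_rot: [-3.141, -0.001, 2.886]
force: [0.1, -0.8, -1.4]
width: 0.0003
```

```bash
python3 - <<'E'
from h import *
p,_=cams.grab_frame("scene"); w,_=cams.grab_frame("wrist")
a=cv2.resize(p[120:320,230:430],(400,400),interpolation=cv2.INTER_CUBIC)
cv2.imwrite("pics/c.png",cv2.cvtColor(np.hstack([a,cv2.resize(w,(400,250)) if 0 else cv2.copyMakeBorder(cv2.resize(w,(400,250)),0,150,0,0,0)]),cv2.COLOR_RGB2BGR))
for q in ["head_pad","lever_knob"]:
    print(q,[(np.round(r["xyz"],4),r["score"]) for r in finder.find_in("wrist",q)])
s=arm.get_state(); print(s["eef_pos"],s["ee_rot"])
E
```

```text
head_pad [(array([0.6577, 0.1279, 0.3051]), 0.59)]
lever_knob [(array([0.6152, 0.0196, 0.1675]), 0.91)]
[0.66745829 0.12655272 0.53390619] [-3.14069129e+00 -9.32789399e-04  2.88509331e+00]
```

View pics/c.png

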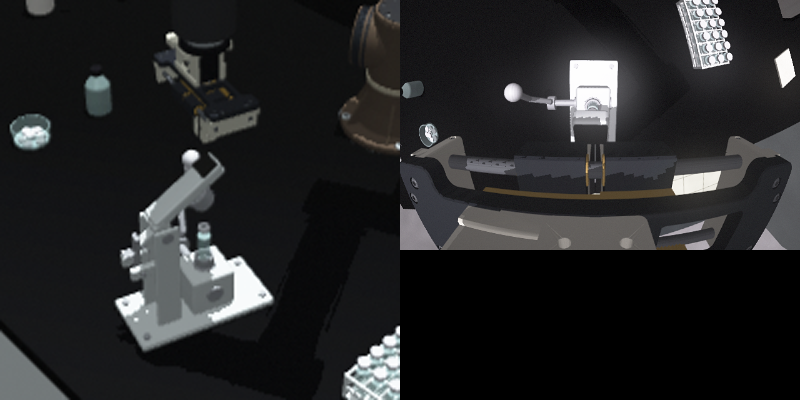

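The crop shows the closed fingers directly over the raised head, with the pad at (205,165) in the left half. In the wrist view the fingers, at (595,175), line up with the head. I'll descend now.

>>> play_rows(targets=[[[-0.003, 0, 0.02, 0], [-0.007, -0.0015, 0.04, 0], [-0.007, -0.0015, 0.046, 0], [-0.007, -0.0015, 0.049, 0], [-0.007, -0.0015, 0.049, 0]]])

```text
t: 4.53
eef_pos: [0.6735, 0.1224, 0.4866]
ee_rot: [3.141, 0.001, 2.884]
force: [-1.0, -1.1, 0.9]
width: 0.0005
```

>>> play_rows(targets=[[[0.003, 0, 0.005, 0], [0.008, 0, 0.01, 0], [0.0137, 0, 0.016, 0], [0.0195, 0, 0.023, 0], [0.0255, 0, 0.0305, 0]]])

```text
t: 5.15
eef_pos: [0.649, 0.1292, 0.4576]
ee_rot: [3.14, 0.004, 2.885]
force: [0.4, 0.0, 6.8]
width: 0.0007
```

>>> play_rows(targets=[[[0.005, 0, 0.009, 0], [0.0095, 0, 0.018, 0], [0.0135, 0, 0.026, 0], [0.016, 0, 0.033, 0], [0.017, 0, 0.037, 0]]])

```text
t: 5.78
eef_pos: [0.6321, 0.1338, 0.4196]
ee_rot: [3.14, 0.001, 2.885]
force: [-4.0, 1.2, 7.0]
width: 0.0004
```

>>> play_rows(targets=[[[0.001, 0, 0.002, 0], [0.001, 0, 0.004, 0], [0.001, 0, 0.005, 0], [0.001, 0, 0.005, 0]]])

```text
t: 6.28
eef_pos: [0.631, 0.1341, 0.4149]
ee_rot: [3.14, 0.001, 2.885]
force: [-5.0, 1.2, 8.7]
width: 0.0006
```

>>> play_rows(targets=[[[0, 0, 0.001, 0], [0, 0, 0.002, 0], [0, 0, 0.002, 0]]])

```text
t: 6.65
eef_pos: [0.6308, 0.1341, 0.4146]
ee_rot: [3.14, 0.002, 2.885]
force: [-10.0, 1.7, 16.7]
width: 0.0004
```

The head is at its hard stop: the force rose to 17 N with no further motion. I'll lift off slowly and check that the latch holds.

>>> play_rows(targets=[[[0, 0, -0.003, 0], [0, 0, -0.008, 0], [0, 0, -0.02, 0], [0, 0, -0.05, 0], [0, 0, -0.09, 0]]])

```text
t: 7.28
eef_pos: [0.6313, 0.1339, 0.5014]
ee_rot: [-3.14, -0.002, 2.884]
force: [0.3, 1.3, 0.3]
width: 0.0003
```

```bash
python3 - <<'E'
from h import *
W,p=cloud("scene"); w,_=cams.grab_frame("wrist")
a=cv2.resize(p[120:320,230:430],(400,400),interpolation=cv2.INTER_CUBIC)
cv2.imwrite("pics/d.png",cv2.cvtColor(np.hstack([a,cv2.copyMakeBorder(cv2.resize(w,(400,250)),0,150,0,0,0)]),cv2.COLOR_RGB2BGR))
y=-np.deg2rad(15); o=np.array([.6705,.1243])
L=(W[...,:2]-o)@np.array([[np.cos(y),-np.sin(y)],[np.sin(y),np.cos(y)]])
l=np.dstack([L,W[...,2]]); d=l[(abs(l[...,1])<.025)&(l[...,2]>.2)&(l[...,2]<.29)&(abs(l[...,0])<.1)]
for q in np.arange(-.08,.1,.02):
    k=d[(d[:,0]>q)&(d[:,0]<=q+.02)]
    if len(k)>3: print(round(q,2),np.round(np.percentile(k[:,2],[50,90]),3),len(k))
# knob
s=W[(np.linalg.norm(W-[.594,.0075,.209],axis=-1)<.024)]; print("knob pts",len(s),s.mean(0) if len(s) else '')
print(arm.get_state()["eef_pos"])
E
```

```text
-0.06 [0.24  0.245] 67
-0.04 [0.239 0.244] 82
-0.02 [0.234 0.24 ] 89
0.0 [0.234 0.238] 93
0.02 [0.235 0.239] 80
0.04 [0.235 0.239] 76
0.06 [0.234 0.238] 80
0.08 [0.22  0.231] 88
knob pts 78 [0.5997853  0.01297155 0.21253974]
[0.63198387 0.13372521 0.50679242]
```

View pics/d.png

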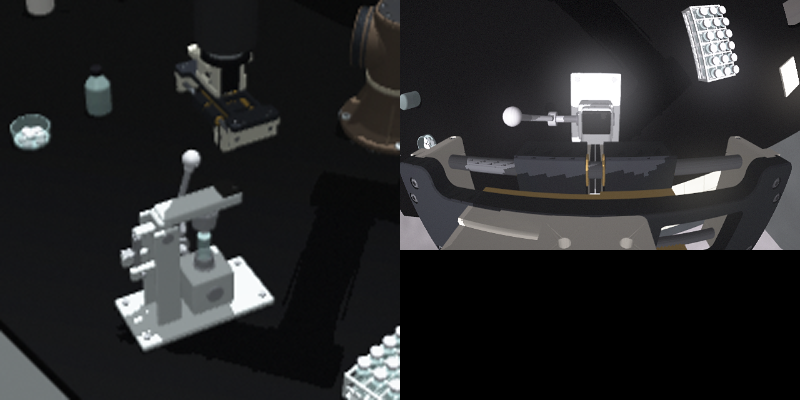

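The head is level and stays latched, with its top at 0.235-0.24 m and the hand well clear. The knob is still raised at (190,158) in the left half. Next: open the gripper, move over the knob, and look.

>>> play_rows(targets=[[[0.001, -0.03, 0, 0], [0.002, -0.06, 0, 0], [0.003, -0.09, 0, 0], [0.004, -0.12, 0.01, 0], [0.0046, -0.1317, 0.03, 0]]], grip=0)

```text
t: 8.0
eef_pos: [0.5924, 0.0047, 0.4717]
ee_rot: [3.141, 0.001, 2.882]
force: [1.3, 1.0, -0.8]
width: 0.045
```

>>> play_rows(targets=[[[0, 0, 0.005, 0], [0, 0, 0.005, 0], [0, 0, 0.005, 0]]])

```text
t: 8.38
eef_pos: [0.5939, 0.0079, 0.4668]
ee_rot: [3.141, 0.001, 2.885]
force: [0.8, -0.5, 0.3]
width: 0.075
```

```bash
python3 - <<'E'
from h import *
from scipy.optimize import least_squares
W,p=cloud("scene")
s=W[(np.linalg.norm(W-[.594,.0075,.209],axis=-1)<.024)]
print(least_squares(lambda q:np.linalg.norm(s-q,axis=1)-.016,[.595,.008,.21],loss='soft_l1',f_scale=.002).x)
w,d=cams.grab_frame("wrist"); k=cams.camera_params("wrist"); s=arm.get_state()
M=[r for r in finder.masks_of("wrist","lever_knob")][:1]
m=M[0]["mask"]; print(M[0]["score"],m.sum(),np.argwhere(m).mean(0))
# ball centre: circle in image -> ray
cs,_=cv2.findContours(m.astype(np.uint8),0,2); print(cv2.minEnclosingCircle(max(cs,key=len)))
v,u=np.nonzero(m); K=k["intrinsics"]; x=u-K[0,2]; y=v-K[1,2]; r=np.hypot(x,y)+1e-9; t=r/K[0,0]
D=d[v,u]; P=np.stack([np.tan(t)*x/r*D,np.tan(t)*y/r*D,D],-1)[D>0]
Pw=P@Ro.from_euler('xyz',k["attitude"]).as_matrix().T+k["position"]
f=least_squares(lambda q:np.linalg.norm(Pw-q,axis=1)-.016,[.594,.008,.209],loss='soft_l1',f_scale=.002);print("wrist knob",f.x,f.cost,len(Pw))
T=Ro.from_euler('xyz',s["ee_rot"]); 
for c in (f.x,[.594,.0075,.2086]): print("knob in tool",T.inv().apply(np.array(c)-s["eef_pos"]))
print(s["eef_pos"],s["ee_rot"],s["width"])
w[m]=w[m]//2+[100,0,0]
cv2.imwrite("pics/e.png",cv2.cvtColor(w.astype(np.uint8),cv2.COLOR_RGB2BGR))
E
```

```text
[0.59556021 0.00793279 0.2091814 ]
0.58 1803 [204.1192457 323.4608985]
((332.4545593261719, 204.0), 38.662109375)
wrist knob [0.59408594 0.01045018 0.20714612] 0.15604572201913386 1796
knob in tool [0.00056986 0.00228252 0.25954227]
knob in tool [-9.69899907e-05 -5.92266331e-04  2.58087750e-01]
[0.59385184 0.00804738 0.46668782] [3.14120353e+00 7.17880660e-04 2.88492300e+00] 0.08249385797348194
```

View pics/e.png

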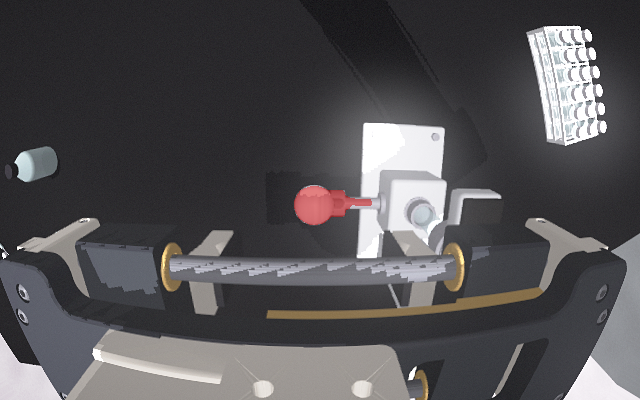

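The knob, at (314,205), is centred between the open fingers at (210,270) and (418,270). I'll descend and grip.

>>> play_rows(targets=[[[0, 0, 0.03, 0], [0, 0, 0.06, 0], [0, 0, 0.085, 0], [0, 0, 0.099, 0], [0, 0, 0.099, 0]]])

```text
t: 9.15
eef_pos: [0.5937, 0.0078, 0.3666]
ee_rot: [-3.141, -0.001, 2.885]
force: [0.7, -0.2, 0.5]
width: 0.0875
```

>>> play_rows(targets=[[[0, 0, 0, 0], [0, 0, 0, 0], [0, 0, 0, 0], [0, 0, 0, 0], [0, 0, 0, 0]]], grip=255, newtons=30)

```text
t: 9.78
eef_pos: [0.5936, 0.0076, 0.3673]
ee_rot: [3.142, 0.0, 2.884]
force: [-0.9, 0.4, 0.5]
width: 0.0432
```

>>> play_rows(targets=[[[0, 0, 0, 0], [0, 0, 0, 0], [0, 0, 0, 0]]])

```text
t: 10.15
eef_pos: [0.5939, 0.0088, 0.3672]
ee_rot: [3.139, 0.001, 2.885]
force: [0.1, 5.9, -0.4]
width: 0.0303
```

>>> play_rows(targets=[[[0.0152, 0.001, 0.0051, 0], [0.0298, 0.001, 0.0116, 0], [0.0436, 0.001, 0.0196, 0], [0.0567, 0.001, 0.0289, 0], [0.0687, 0.001, 0.0394, 0]]])

```text
t: 10.78
eef_pos: [0.5281, 0.0267, 0.3291]
ee_rot: [3.139, 0.004, 2.885]
force: [3.0, 2.2, 4.8]
width: 0.0306
```

>>> play_rows(targets=[[[0.0109, 0, 0.0117, 0], [0.0206, 0, 0.0245, 0], [0.0289, 0, 0.0381, 0], [0.0359, 0, 0.0525, 0], [0.0414, 0, 0.0675, 0]]])

```text
t: 11.4
eef_pos: [0.4879, 0.0376, 0.2611]
ee_rot: [3.139, 0.002, 2.885]
force: [-1.3, 4.8, 7.6]
width: 0.0308
```

>>> play_rows(targets=[[[0.0039, 0, 0.0155, 0], [0.0063, 0, 0.0313, 0], [0.007, 0, 0.0425, 0], [0.0071, 0, 0.0473, 0], [0.0071, 0, 0.0473, 0]]])

```text
t: 12.02
eef_pos: [0.481, 0.0395, 0.2132]
ee_rot: [3.14, 0.001, 2.885]
force: [-4.2, 8.0, 6.7]
width: 0.0304
```

```bash
python3 - <<'E'
from h import *
from scipy.optimize import least_squares
s=arm.get_state(); print(s["eef_pos"],s["ee_rot"],s["force"],s["width"])
g=s["eef_pos"]+Ro.from_euler('xyz',s["ee_rot"]).apply([0,0,.159]); print("grasp pt",g)
pics=[]
for c in ["scene","top","wrist"]:
    p,d=cams.grab_frame(c)
    for q in ["lever_knob","lever","head_pad"]:
        try: print(c,q,[(np.round(r["xyz"],3),round(r["score"],2)) for r in finder.find_in(c,q)[:2]])
        except Exception as e: print(e)
    pics.append(p)
W,p=cloud("scene")
k=W[np.linalg.norm(W-g,axis=-1)<.03]; print("near grasp pts",len(k)); 
a=cv2.resize(pics[0][170:310,260:400],(400,400),interpolation=cv2.INTER_CUBIC)
cv2.imwrite("pics/f.png",cv2.cvtColor(np.hstack([a,cv2.copyMakeBorder(cv2.resize(pics[2],(400,250)),0,150,0,0,0)]),cv2.COLOR_RGB2BGR))
E
```

```text
[0.48096155 0.03949534 0.2131734 ] [3.13984091e+00 9.26492933e-04 2.88481937e+00] [-4.19214046  8.01116996  6.72558712] 0.03039994099053995
grasp pt [0.48117477 0.03972732 0.05417371]
scene lever_knob [(array([0.69 , 0.13 , 0.235]), 0.47), (array([0.552, 0.034, 0.065]), 0.45)]
scene lever [(array([0.547, 0.036, 0.062]), 0.53)]
scene head_pad [(array([0.69 , 0.129, 0.233]), 0.79), (array([0.571, 0.48 , 0.058]), 0.19)]
top lever_knob [(array([0.624, 0.029, 0.064]), 0.48)]
top lever [(array([0.618, 0.03 , 0.063]), 0.71)]
top head_pad [(array([0.691, 0.114, 0.233]), 0.81)]
wrist lever_knob [(array([0.479, 0.04 , 0.067]), 0.63), (array([ 0.621, -0.458,  0.022]), 0.41)]
wrist lever [(array([0.472, 0.042, 0.065]), 0.7)]
wrist head_pad []
near grasp pts 32
```

View pics/f.png

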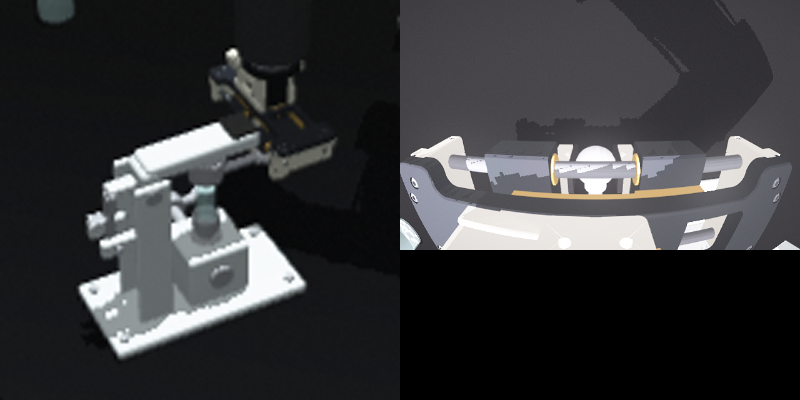

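The knob is between the fingers at (595,165) in the wrist view, and the head is still latched. Before handing in, I'll check the bar's slope to confirm it is level and hasn't slipped in the grip.

```bash
python3 - <<'E'
from h import *
y=-np.deg2rad(15); o=np.array([.6705,.1243])
for c in ["top","scene"]:
    ms=[]
    Ws=[cloud(c)[0] for _ in range(3)]
    W=np.nanmean(Ws,0); finder_m=[r for r in finder.masks_of(c,"lever")]
    L=(W[...,:2]-o)@np.array([[np.cos(y),-np.sin(y)],[np.sin(y),np.cos(y)]])
    l=np.dstack([L,W[...,2]])
    z0=np.nanmedian(W[...,2][(abs(W[...,0]-.68)<.2)&(abs(W[...,1]-.1)<.16)&(W[...,2]<.01)])
    k=l[(abs(l[...,1]+.132)<.005)&(l[...,2]>.04)&(l[...,2]<.1)&(l[...,0]>-.14)&(l[...,0]<.02)]
    k[:,2]-=z0; print(c,z0,len(k))
    for q in np.arange(-.14,.02,.02):
        r=k[(k[:,0]>q)&(k[:,0]<=q+.02)]
        if len(r): print(round(q,2),np.round([r[:,1].mean(),np.median(r[:,2]),r[:,2].max()],4),len(r))
    # vial cap
    v=l[(np.hypot(l[...,0],l[...,1])<.016)&(l[...,2]>.12)&(l[...,2]<.2)]; print("vial",len(v),np.round(np.percentile(v[:,2],[50,95]),4) if len(v) else '')
W,d=cams.grab_frame("wrist")
M=finder.masks_of("wrist","lever_knob")[0]; m=M["mask"]; k=cams.camera_params("wrist"); s=arm.get_state()
v,u=np.nonzero(m); print(m.sum(),u.mean(),v.mean(),v.min(),v.max(),u.min(),u.max())
K=k["intrinsics"]; x=u-K[0,2]; yy=v-K[1,2]; r=np.hypot(x,yy); t=r/K[0,0]; D=d[v,u]
P=np.stack([np.tan(t)*x/r*D,np.tan(t)*yy/r*D,D],-1)[D>0]
Pw=P@Ro.from_euler('xyz',k["attitude"]).as_matrix().T+k["position"]
g=s["eef_pos"]-[0,0,.159]; Pw=Pw[np.linalg.norm(Pw-g,axis=1)<.022]
from scipy.optimize import least_squares
f=least_squares(lambda q:np.linalg.norm(Pw-q,axis=1)-.016,g,loss='soft_l1',f_scale=.001);print("wrist knob",f.x,"grasp",g,len(Pw))
E
```

```text
top -0.0019140793325744068 27
-0.12 [-0.1315  0.0596  0.0682] 5
-0.1 [-0.132   0.0618  0.0672] 12
-0.08 [-0.1318  0.0617  0.0671] 10
vial 0 
scene 0.00014349635812734482 28
-0.14 [-0.1302  0.0619  0.0692] 15
-0.12 [-0.1313  0.0618  0.0649] 12
-0.1 [-0.1273  0.0561  0.0561] 1
vial 85 [0.143  0.1689]
2168 312.2813653136531 268.4972324723247 233 311 282 344
wrist knob [0.48049467 0.03991557 0.05962287] grasp [0.4809236  0.03946603 0.05450296] 1889
```

```bash
python3 - <<'E'
from h import *
from scipy.optimize import least_squares
y=-np.deg2rad(15); o=np.array([.6705,.1243])
R=np.array([[np.cos(y),-np.sin(y)],[np.sin(y),np.cos(y)]])
s=arm.get_state(); g=s["eef_pos"]-[0,0,.159]
print("grasp local",(g[:2]-o)@R,g[2],s["force"])
def fit(name,l):
    l=l[(abs(l[:,1]+.132)<.012)&(l[:,2]>.03)&(l[:,2]<.09)&(l[:,0]>-.142)&(l[:,0]<-.05)]
    def res(q):   # height of bar at x=-.1, slope, y
        dz=l[:,2]-(q[0]+q[1]*(l[:,0]+.1)); dy=l[:,1]-q[2]
        return np.hypot(dz,dy)-.006
    f=least_squares(res,[.055,0,-.132],loss='soft_l1',f_scale=.001)
    print(name,len(l),"axis z at x=-.1: %.4f slope %.3f y %.4f"%tuple(f.x),"median|res|",np.median(abs(f.fun)))
    # one-angle fit through the pivot
    f=least_squares(lambda q:np.hypot(l[:,2]-.055+np.tan(q[0])*l[:,0],l[:,1]-q[1])-.006,[0,-.132],loss='soft_l1',f_scale=.001)
    print("   elevation phi",f.x)
for c,z0 in (("top",-.0019),("scene",.0001)):
    A=[]
    for _ in range(4):
        W,p=cloud(c); L=(W[...,:2]-o)@R; A.append(np.dstack([L,W[...,2]-z0]).reshape(-1,3))
    fit(c,np.concatenate(A))
k=cams.camera_params("wrist"); w,d=cams.grab_frame("wrist"); K=k["intrinsics"]
v,u=np.indices(d.shape); x=u-K[0,2]; yy=v-K[1,2]; r=np.hypot(x,yy)+1e-9; t=r/K[0,0]
P=np.stack([np.tan(t)*x/r*d,np.tan(t)*yy/r*d,d],-1)@Ro.from_euler('xyz',k["attitude"]).as_matrix().T+k["position"]
ok=(d>0)
bz=P[ok&(P[...,2]<.03)&(np.hypot(P[...,0]-.42,P[...,1]-.06)<.08)&(np.hypot(P[...,0]-.48,P[...,1]-.04)>.04)]; print("wrist bench z",np.median(bz[:,2]) if len(bz) else None,len(bz))
near=ok&(np.linalg.norm(P-g,axis=-1)<.06)
print("wrist cam pos",k["position"])
vv,uu=np.nonzero(near); print(uu.min(),uu.max(),vv.min(),vv.max())
c=w[200:330,240:400]; cv2.imwrite("pics/g.png",cv2.cvtColor(cv2.resize(c,(640,520),interpolation=cv2.INTER_CUBIC),cv2.COLOR_RGB2BGR))
for row in (225,235,245,255,265,275,285,295,305): print(row,np.round(P[row,312],3),np.round(P[row,270],3),np.round(P[row,355],3))
E
```

```text
grasp local [-0.16116009 -0.1310093 ] 0.05450295534133193 [-3.5310437   7.6702054   4.94046131]
top 167 axis z at x=-.1: 0.0624 slope -0.042 y -0.1302 median|res| 0.00229081934679508
   elevation phi [ 0.08081254 -0.13019963]
scene 169 axis z at x=-.1: 0.0624 slope -0.014 y -0.1293 median|res| 0.0016604507574894253
   elevation phi [ 0.06290734 -0.12952148]
wrist bench z 0.00021908361870587312 38631
wrist cam pos [0.41147516 0.05745651 0.1936771 ]
252 373 186 310
225 [ 0.481  0.039 -0.   ] [ 0.474  0.012 -0.   ] [0.489 0.067 0.   ]
235 [0.465 0.044 0.059] [0.464 0.021 0.046] [0.476 0.064 0.046]
245 [0.467 0.043 0.066] [0.466 0.022 0.056] [0.477 0.062 0.056]
255 [0.469 0.043 0.072] [0.466 0.024 0.068] [0.474 0.061 0.071]
265 [0.45  0.047 0.118] [0.448 0.036 0.117] [0.453 0.059 0.118]
275 [0.452 0.047 0.12 ] [0.45  0.035 0.119] [0.456 0.058 0.119]
285 [0.457 0.046 0.118] [0.454 0.034 0.118] [0.46  0.058 0.117]
295 [0.488 0.037 0.073] [0.478 0.021 0.082] [0.488 0.057 0.081]
305 [0.497 0.035 0.068] [0.483 0.02  0.082] [0.493 0.056 0.082]
```

View pics/g.png

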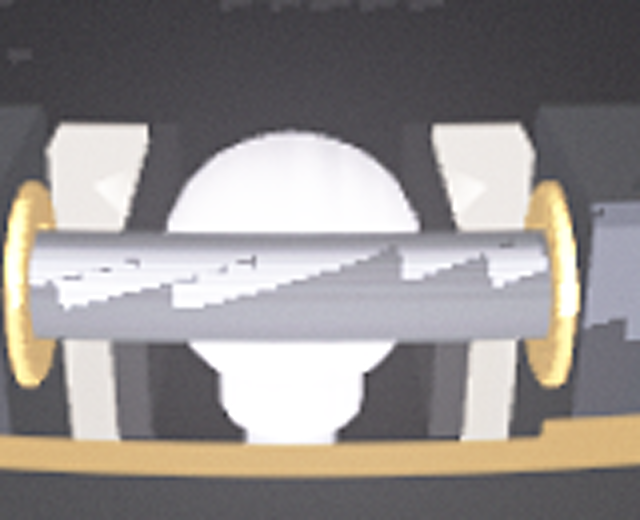

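```bash
cat > k.py <<'E'
from h import *
from scipy.optimize import least_squares
def knob(fname=None):
    s=arm.get_state(); g=s["eef_pos"]-[0,0,.159]
    k=cams.camera_params("wrist"); w,d=cams.grab_frame("wrist"); K=k["intrinsics"]
    v,u=np.indices(d.shape); x=u-K[0,2]; yy=v-K[1,2]; r=np.hypot(x,yy)+1e-9; t=r/K[0,0]
    A=Ro.from_euler('xyz',k["attitude"]).as_matrix().T
    P=np.stack([np.tan(t)*x/r*d,np.tan(t)*yy/r*d,d],-1)@A+k["position"]
    ray=np.stack([np.sin(t)*x/r,np.sin(t)*yy/r,np.cos(t)],-1)@A
    m=(d>0)&(P[...,2]>.045)&(P[...,2]<.085)&(w.min(-1)>150)&(u>278)&(u<348)&(v<292)
    n,lab,st,_=cv2.connectedComponentsWithStats(m.astype(np.uint8))
    m=lab==lab[245,312]; m&=v<256
    mm=cv2.erode(m.astype(np.uint8),np.ones((3,3)))>0
    f=least_squares(lambda q:np.linalg.norm(P[mm]-q,axis=1)-.016,g,loss='soft_l1',f_scale=.001)
    print("depth fit",np.round(f.x,4),mm.sum(),"res",np.median(abs(f.fun)),"grasp",np.round(g,4))
    top=[(np.nonzero(m[:,c])[0].min()-.5,c) for c in range(285,341)]
    e=[(int(a+.5),c) for a,c in top]; E=np.array([ray[a,c] for a,c in e]); E2=np.array([ray[a-1,c] for a,c in e]); E=(E+E2)/2
    lr=[]
    for row in range(242,254):
        c=np.nonzero(m[row])[0]; lr+= [(ray[row,c.min()]+ray[row,c.min()-1])/2,(ray[row,c.max()]+ray[row,c.max()+1])/2]
    E=np.vstack([E,lr]); E/=np.linalg.norm(E,axis=1)[:,None]
    def res(q):
        D=np.array(q)-k["position"]; L=np.linalg.norm(D)
        return np.arccos(E@D/L)-np.arcsin(.016/L)
    f2=least_squares(res,g,loss='soft_l1',f_scale=.002); print("silhouette fit",np.round(f2.x,4),"res",np.median(abs(f2.fun)))
    print("state",s["force"],s["width"],s["t"])
if __name__=="__main__": knob()
E
python3 k.py
```

```text
depth fit [0.4804 0.0399 0.0598] 835 res 0.0002891955654629949 grasp [0.4809 0.0395 0.0545]
silhouette fit [0.4803 0.04   0.0597] res 0.0008458494553775717
state [-3.75073816  8.10016862  5.20357397] 0.03026960688712766 13.625
```

Two independent wrist-camera fits put the knob at z = 0.0597, about 5 mm above the grasp point. It crept in the pads during the swing, so the lever is at about 1.27. I'll grip tighter and lower it by that amount.

>>> play_rows(targets=[[[0, 0.0005, 0, 0], [0, 0.001, 0, 0], [0, 0.001, 0.002, 0], [0, 0.001, 0.0045, 0], [0, 0.001, 0.0045, 0]]], newtons=50)

```text
t: 14.3
eef_pos: [0.481, 0.0398, 0.2089]
ee_rot: [3.141, 0.001, 2.885]
force: [-2.3, 3.4, 7.1]
width: 0.0298
```

```bash
python3 k.py; python3 k.py
```

```text
depth fit [0.4803 0.0399 0.0551] 830 res 0.00028200029661186975 grasp [0.481  0.0398 0.0499]
silhouette fit [0.4799 0.04   0.056 ] res 0.0009952456743114804
state [-2.32209371  3.40187141  7.05190604] 0.02981894139579555 14.3
depth fit [0.4803 0.0399 0.0553] 818 res 0.00028189180368830974 grasp [0.481  0.0398 0.05  ]
silhouette fit [0.4799 0.04   0.0561] res 0.0009733443526838206
state [-3.27023761  4.66482751  6.50089523] 0.030072461966968597 14.35
```

```bash
python3 - <<'E'
from h import *
y=-np.deg2rad(15); o=np.array([.6705,.1243])
R=np.array([[np.cos(y),-np.sin(y)],[np.sin(y),np.cos(y)]])
for c,z0 in (("top",-.0019),("scene",.0001)):
    A=[]
    for _ in range(4):
        W,p=cloud(c); L=(W[...,:2]-o)@R; A.append(np.dstack([L,W[...,2]-z0]).reshape(-1,3))
    l=np.concatenate(A); k=l[(abs(l[:,1]+.132)<.005)&(l[:,2]>.04)&(l[:,2]<.1)&(l[:,0]>-.14)&(l[:,0]<0)]
    for q in np.arange(-.14,0,.02):
        r=k[(k[:,0]>q)&(k[:,0]<=q+.02)]
        if len(r)>3: print(c,round(q,2),np.round(np.median(r[:,2]),4),len(r))
    h=l[(abs(l[:,1])<.02)&(abs(l[:,0]+.0)<.06)&(l[:,2]>.21)]; print("head z med/max",np.median(h[:,2]),h[:,2].max())
E
python3 k.py
```

```text
top -0.12 0.0604 20
top -0.1 0.0599 48
top -0.08 0.0602 38
head z med/max 0.23836132055032921 0.25730845519559287
scene -0.14 0.0588 41
scene -0.12 0.058 46
scene -0.1 0.056 9
head z med/max 0.23677597757691038 0.2503024851582454
depth fit [0.4803 0.0399 0.0554] 828 res 0.0002810009000544702 grasp [0.481  0.0398 0.05  ]
silhouette fit [0.4799 0.04   0.0561] res 0.000995245768896147
state [-3.96651141  3.02838619  6.57929258] 0.03005862262096013 14.8
```

```bash
python3 -c "
from station import job_done; print(job_done())"
```

```text
the job is handed in; nothing more can be done
None
```

I latched the crimper head, swung the lever down to level, and handed the job in at about 15 s with the gripper still holding the knob. No verdict was reported.

- **Head:** I pressed the thumb pad along its arc to the hard stop, where the force peaked at about 17 N along z. After I lifted the hand off, the head stayed down. Its upper face was level at 0.235–0.24 m, and it was still there in the last check.
- **Lever:** During the swing the knob crept about 5 mm up in the finger pads, so at first it stood at z = 0.0597 m, roughly 1.27 rad. I raised the grip to 50 N and lowered it 4.5 mm.
- **Final lever checks:** The wrist camera gave 0.0554 m from depth and 0.0561 m from the outline, against 0.055 m for level. The top camera's bar height (0.060 m, no slope) also fits level. The scene camera read 2–4 mm lower (0.056–0.059 m), which I put down to its side view. Overall I expect the lever to be within about 0.01–0.02 rad of level.
- **Not checked:** I could not measure the vial's lift directly. I did not measure the rack, bottle and dish again at the end, but the arm passed well above the bottle and dish, stayed away from the rack, and felt no unexpected contact.

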